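# Gauge the socket depth of a monitor stand

## Robot

A 6-joint arm with a two-finger parallel gripper is mounted at the origin on the work surface. World frame = base frame: x ahead of the robot, y to its left, z up, the work surface at z = 0. Lengths are in m, angles in rad, forces in N, time in s.
With the tool pointing down it reaches from about 0.375 to 0.9 m from the base axis. Payload 3.1 kg.
Tool frame: the origin (TCP) lies at the very end of the fingers, on their centre line; the grasp point (between the pads) lies 19 mm behind it; z points along the fingers, y is the direction in which the jaws open and shut (so a half turn about z gives the same grasp; the last joint's range is limited). The gripper opens to 85 mm and grips with 20 to 120 N. Pads are 22 mm wide; open, the fingers measure 114 mm over their backs; the gripper's body (76 mm by 85 mm) begins 54 mm behind the grasp point. The pads swing forward as they close: fully open they stand 13 mm farther back than shut.
Start: joints at [1.095, 0.527, 1.433, -0, 1.181, -0.178], TCP at [0.183, 0.597, 0.231] pointing down, gripper open.
Joint ranges: [-3.08, 3.08], [-0.75, 2.2], [0.22, 2.44], [-1.43, 4.57], [0, 2.65], [-2.85, 2.85]. Speed limits (rad/s): [2.79, 2.79, 3.14, 3.14, 3.14, 3.14].

## Interface

Orientations are given as a unit quaternion [x, y, z, w].
In Python, from station import manip gives the robot as it stands. The module is installed in compiled form; this text tells all that it offers.
- The arm moves only by the tool send_rows, never from a script. Its argument "commands" is a list of rows, each an object with "delta_pos": the shift along the world's x, y, z in cm, a list of three; "yaw": the turn about the world's z in rad. A call has 1 to 10 rows; each row shifts and turns the pose as measured when the row begins; what a row does not reach is not made up. A row lasts 1/8 s, in which the tool goes at most 62.5 mm and 10.7 degrees, less where a joint would pass 70% of its speed; a pose out of reach is approached as far as the arm can. A call is refused whole if a number of a shift passes 6.25 or a number of a turn 0.188, either way. A call with a gripper value outside its range is refused whole. "grip" is the closure, from -1 (fully open) to 1 (shut), set as the call begins (left out, the last holds). The fingers move at their own pace and stop on an object; "force" is the grip in N (left out, the last holds). Time passes only in rows, so rows that do not move let the fingers close. It gives the time, the measured TCP pose, the force and the opening at its end, in the units of the state.
- manip.sense(): the state, without advancing time (a new reading comes with each control period).
- manip.snapshot(name): name is "scene" or "top" or "wrist"; returns the picture (400x640x3 uint8, blue, green, red); there is no depth.
- manip.get_calibration(name): a dict with "fx", "fy", "cx", "cy" (pixels), "world_to_cam" (4x4, takes a point from world to camera coordinates); the wrist camera has in their place "mount" (4x4, takes a point from camera to tool coordinates, whose origin is the TCP and whose axes are the flange's). Camera axes: x right, y down, z forward; pixel columns grow to the right and rows downward; lengths in m; the calibration is good to about 2 mm. The wrist camera is an equidistant fisheye: a pixel r from the principal point sees the ray r / f radians off the axis. A picture is of the moment at which its call begins: read the wrist's pose just before it. get_calibration takes no time and is no camera call.
- manip.sign_off(): hands the job in, once; it reports no verdict.
The state is a dict: "t": time; "q": joint angles; "qd": joint speeds; "tau": joint torques, N m; "tcp_pos": TCP position; "tool_rot": TCP orientation; "force": force on the tool from outside, world axes, zero at the start; "ft_torque": the same for the moment, N m; "finger_gap": opening from 0.0 (shut) to 1.0 (fully open).
Only numpy, scipy, OpenCV 4.12 (cv2) and the standard library are available. Lean on these libraries where they do the work, as an engineer would, in place of code of your own. Each camera call takes 0.05 s, during which the arm holds its last target. There are 200 camera calls.

## Task

Check whether the column socket of the monitor stand is deep enough: take the depth gauge by its orange knob, stand it flat over the socket, push its rod gently down the hole until it bottoms and presses in the sprung pad, and leave it standing there like that. If the rod went down 35 mm or more, then throw the tally's yellow-balled lever all the way over to the green plate; if less, all the way over to the red plate. Do not press or drop the gauge hard on the stand (stay under 22 N), and leave the other things on the desk where they are.

Things in the scene. Friction and masses are not known exactly. Their poses are not given: they have to be found in the camera images.
- gauge: depth gauge, 0.40 to 0.52 kg without its rod (0.06 kg): a steel bridge block 90 (x) x 34 (y) x 22 mm (z), standing upright on the table; a vertical 8 mm rod slides through its centre and carries an orange knob on top. Origin: centre of the bridge's flat underside, z up, so the rod leaves the bridge at the origin. It can be lifted by the knob: the rod, when fully up, carries the bridge along. The bridge may sit over the socket at any yaw
- knob (a point): centre of the orange grip knob of the gauge, 24 mm diameter and 24 mm high; 105 mm above the bridge's underside when the rod is fully up, and 105 mm less the rod's travel when it is down
- rod (a joint): travel of the rod in the bridge, m: 0 = fully up (its tip 1 mm above the bridge's underside), growing as it is pushed down, at most 0.055. It starts at 0. It slides with about 3 N of friction and stays where it is left, but lifting the gauge off by the knob draws it up again, since the bridge is heavier than that. This travel is the reading
- stand: fixed monitor stand: a black foot plate 190 (x) x 220 (y) x 12 mm with a grey boss 100 (x) x 90 (y) mm at its centre, whose flat top is 65 mm above the table. Origin: centre of the underside, z up
- socket_mouth (a point): centre of the mouth of the blind socket in the middle of the boss's top, in the plane of the top; z up. The round hole is 13 mm wide with a 1.5 mm chamfer; its depth is not known beforehand, 22 to 48 mm to its floor. The floor is a small brass pad on a spring: it takes 0.5 N to start and 2.2 N to press down its 2.5 mm, then it is solid; pressed, it stays so under the rod, held by the rod's friction
- rod_tip: lower end of the 8 mm rod; origin at the centre of its end face, which must end up pressing on the socket's floor
- tally: fixed grey tally box 150 (x) x 60 (y) x 22 mm with a lever in its middle, red plate on its -x end and green plate on its +x end. Origin: centre of the underside, x from red to green, z up; the lever's hinge lies 22 mm above the origin, along y
- lever_ball (a point): centre of the yellow ball (26 mm diameter) at the end of the 10 mm thick tally lever, 80 mm from the hinge
- flag (a joint): angle of the tally lever, rad: 0 = fully over the red plate, 1.0 = fully over the green plate, 0.5 = upright. It starts between 0.35 and 0.65, swings with about 1 N at the ball against stops and stays where it is left
- green_plate (a point): centre of the green plate on the tally, 24 mm above the table
- red_plate (a point): centre of the red plate on the tally, 24 mm above the table
- camera_still: black stills camera, 67 x 120 x 90 mm, loose, to be left alone; origin at the centre of its underside
- mouse: grey and black computer mouse, 100 x 60 x 33 mm, loose, to be left alone; origin at the centre of its underside
- water1: clear water bottle, 62 mm wide, 200 mm high, loose, to be left alone; origin at the centre of its underside
- water2: clear water bottle, 62 mm wide, 200 mm high, loose, to be left alone; origin at the centre of its underside
- drive: flat aluminium disk drive, 80 x 115 x 14 mm, loose, to be left alone; origin at the centre of its underside
- driver: green screwdriver, 200 mm long, lying, loose, to be left alone; origin at the centre of its underside
- column: the stand's aluminium column, 40 mm wide, 240 mm long, lying, loose, to be left alone; origin at the centre of its underside
There are look-alikes about, which are no part of the job. Leave any brown or turquoise look-alike of the gauge alone.

How it is judged:
On the way, in this order (a step that is already met when the one before it is completed fails the run):
1. the gauge stands flat over the socket (z of gauge in the frame of socket_mouth between -0.003 and 0.0025 m and horizontal distance between gauge and socket_mouth below 0.005 m and angle between gauge's own z axis and vertical below 0.06 rad), for 0.2 s.
2. its rod has bottomed in the socket and presses in the sprung pad (all of step 1 and contact force between rod_tip and stand above 1 N and value of joint rod above 0.018 m), for 0.3 s.
3. the tally lever is fully over to the plate that matches the travel (all of step 2 and ((value of joint rod above 0.032 m and value of joint flag above 0.92 rad) or (value of joint rod below 0.038 m and value of joint flag below 0.08 rad))), for 0.2 s.
At the end, for the whole second after the job is handed in: Gauge released, still, flat over the socket (5 mm sideways, 2.5 mm in height, 0.06 rad), its rod tip pressing on the socket floor with over 1 N; the lever within 0.08 rad of its green stop if the rod travelled 35 mm or more, of its red stop if less (either passes within 3 mm of 35 mm) (all of step 3 and linear speed of gauge below 0.02 m/s); the robot touches nothing.
It fails at once if the gauge or its rod was pressed or dropped on the stand with more than 22 N (contact force between gauge and stand above 22 N).
It fails at once if another thing on the desk was moved by more than 20 mm (distance of any of camera_still, mouse, water1, water2, drive, driver, column from where it was at the start of the episode above 0.02 m).
It also fails if it takes over 58 s, if anything falls off the work surface, if the arm or the gripper's body presses on something with over 40 N, if the wrist force passes 120 N, or if a joint passes its speed limit or range.

## Working session

There is one attempt and no reset: what is moved stays moved. The work goes in short steps, Python scripts to look and compute and a tool call to move; the robot and the scene stay as the last step left them, time stands still between calls to the robot, and variables do not carry over. Pictures are saved under pics/ and viewed, about 8 in all and at most 12, crops included, and the job is handed in when it is done.

Besides the shell and the picture viewer there is one more tool, called as name([rows], argument=value, ...), one row to a line, values as JSON. send_rows: Moves the arm, as the interface text tells. Its arguments: {"type":"object","properties":{"commands":{"type":"array","items":{"type":"object","properties":{"delta_pos":{"type":"array","items":{"type":"number"}},"yaw":{"type":"number"}}}},"grip":{"type":"number"},"force":{"type":"number"}},"required":["commands"]}

```bash
mkdir -p pics; cat > h.py <<'E'
import numpy as np, cv2
from station import manip
def ray(name,u,v,cal=None):
    c=cal or manip.get_calibration(name); M=np.linalg.inv(np.array(c["world_to_cam"]))
    d=M[:3,:3]@np.array([(u-c["cx"])/c["fx"],(v-c["cy"])/c["fy"],1]); return M[:3,3],d/np.linalg.norm(d)
def onz(name,u,v,z):
    o,d=ray(name,u,v); return o+d*(z-o[2])/d[2]
def tri(r1,r2):
    (a,d),(b,e)=r1,r2
    s=np.linalg.lstsq(np.c_[d,-e],b-a,rcond=None)[0]
    p,q=a+d*s[0],b+e*s[1]; return (p+q)/2,np.linalg.norm(p-q)
def proj(name,p):
    c=manip.get_calibration(name); q=(np.array(c["world_to_cam"])@np.r_[p,1])[:3]
    return c["fx"]*q[0]/q[2]+c["cx"],c["fy"]*q[1]/q[2]+c["cy"]
E
python3 - <<'E'
from h import *
print({k:v for k,v in manip.sense().items() if k in("t","tcp_pos","tool_rot","force","finger_gap")})
for n in("scene","top"):
    cv2.imwrite(f"pics/{n}0.png",manip.snapshot(n)); c=manip.get_calibration(n); print(n,c["fx"],np.linalg.inv(np.array(c["world_to_cam"])).round(3).tolist())
E
```

```text
{'t': 0.0, 'tcp_pos': array([0.18300272, 0.59686444, 0.23032314]), 'tool_rot': array([ 1.48335276e-01,  9.88936522e-01, -1.03403117e-03, -3.64481347e-04]), 'force': array([ 0.98301923, -0.11728309,  0.37011556]), 'finger_gap': 1.0043917928950068}
scene 413.4429307839529 [[0.493, 0.51, -0.705, 1.377], [0.87, -0.29, 0.399, -0.35], [-0.001, -0.81, -0.587, 0.781], [0.0, 0.0, 0.0, 1.0]]
top 419.159340416946 [[-0.027, -0.983, 0.182, 0.372], [-0.999, 0.031, 0.02, 0.088], [-0.025, -0.182, -0.983, 1.208], [0.0, 0.0, 0.0, 1.0]]
```

View pics/scene0.png

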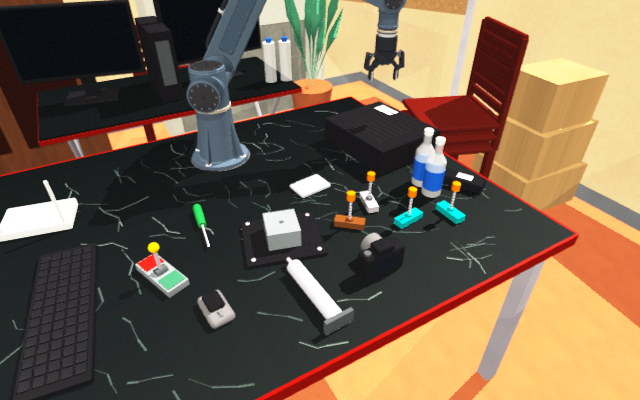

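View pics/top0.png

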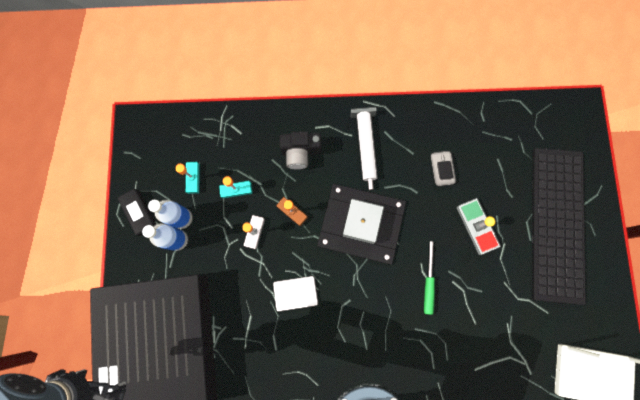

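The scene picture shows the steel gauge at about (370,200) with its knob at (370,177). In the top picture it is at (255,232) with its knob at (247,228). The boss is at top (363,221), and the tally is at (478,227) with the ball at (490,222). Next I'll measure these.

```bash
cat > m.py <<'E'
from h import *
def blob(img,lo,hi,near,R=25,minA=6):
    m=cv2.inRange(cv2.cvtColor(img,cv2.COLOR_BGR2HSV),np.array(lo),np.array(hi))
    n,_,st,ce=cv2.connectedComponentsWithStats(m)
    c=[(np.hypot(*(ce[i]-near)),ce[i],st[i]) for i in range(1,n) if st[i,4]>=minA]
    c=[x for x in c if x[0]<R]; x=max(c,key=lambda x:x[2][4]); return x[1],x[2]
E
python3 - <<'E'
from m import *
s,t=cv2.imread("pics/scene0.png"),cv2.imread("pics/top0.png")
O=((8,150,120),(20,255,255)); Y=((24,150,120),(34,255,255))
for nm,c,a,b in(("knob",O,(370,177),(247,228)),("ball",Y,(154,248),(490,222))):
    p,ps=blob(s,*c,a,10); q,qs=blob(t,*c,b,10); print(nm,p,ps,q,qs,tri(ray("scene",*p),ray("top",*q)))
G=((70,100,60),(85,255,255)); R=((0,180,120),(5,255,255)); W=((0,0,130),(180,60,255))
G=((60,80,60),(85,255,255))
for nm,c,a,b,z in(("green",G,(174,280),(470,211),.024),("red",R,(148,263),(487,242),.024)):
    p,ps=blob(s,*c,a,15);q,qs=blob(t,*c,b,15); print(nm,ps,qs,onz("scene",*p,z),onz("top",*q,z))
def rect(img,name,b,z,R=15,pick=None):
    m=cv2.inRange(cv2.cvtColor(img,cv2.COLOR_BGR2HSV),np.array(W[0]),np.array(W[1]))
    n,l,st,ce=cv2.connectedComponentsWithStats(m)
    i=min(range(1,n),key=lambda i:np.hypot(*(ce[i]-b)) if st[i,4]>40 else 999)
    ys,xs=np.where(l==i); P=np.array([onz(name,x,y,z)[:2] for x,y in zip(xs,ys)])
    r=cv2.minAreaRect((P*1000).astype(np.float32)); print(name,st[i],r,P.mean(0))
rect(t,"top",(363,221),.065); rect(t,"top",(255,235),.022)
print("mouth top",onz("top",363,220.5,.065),"scene",onz("scene",281,221.5,.065))
a=np.hstack([cv2.resize(t[180:260,225:275],None,fx=6,fy=6,interpolation=cv2.INTER_CUBIC),cv2.resize(t[180:260,335:390],None,fx=6,fy=6,interpolation=cv2.INTER_CUBIC)])
cv2.imwrite("pics/crop1.png",a)
E
```

```text
knob [370.57142857 176.80952381] [367 171   9  11  63] [246.48484848 226.90909091] [242 222  10  11  33] (array([0.53198945, 0.31086646, 0.10132491]), np.float64(0.00398510526447295))
ball [152.98947368 246.82105263] [148 242  11  11  95] [489.66666667 220.63333333] [485 217  10   9  30] (array([ 0.53008696, -0.33273102,  0.10288514]), np.float64(0.00026963597472751225))
green [159 270  26  19 258] [462 202  21  18 237] [ 0.57565056 -0.31678437  0.024     ] [ 0.57233068 -0.31538379  0.024     ]
red [138 254  18  17 163] [478 233  19  17 201] [ 0.48793424 -0.35542849  0.024     ] [ 0.48410081 -0.34820579  0.024     ]
top [ 343  199   41   44 1257] ((546.8682250976562, -1.6824073791503906), (92.0215072631836, 105.53944396972656), 74.16827392578125) [ 0.54641822 -0.00156902]
top [244 215  20  34 379] ((530.7733764648438, 308.85760498046875), (37.70074462890625, 92.8182373046875), 73.989990234375) [0.52974621 0.30787711]
mouth top [ 0.54639737 -0.00195372  0.065     ] scene [ 0.55119239 -0.00315309  0.065     ]
```

View pics/crop1.png

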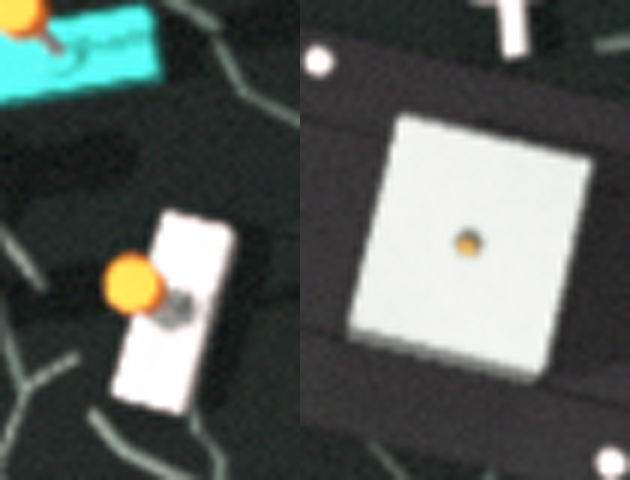

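The crop shows the gauge's rod collar at about top (254,231), and the socket mouth at about top (363,220) in the middle of the boss. The tool's jaw axis (73°) already lines up with the gauge's y axis (74°). I'll go over the gauge and look with the wrist camera.

send_rows([
  {"delta_pos":[0,0,4]},
  {"delta_pos":[5,-4,0]},
  {"delta_pos":[5,-4,0]},
  {"delta_pos":[5,-4,0]},
  {"delta_pos":[5,-4,0]},
  {"delta_pos":[5,-4,0]},
  {"delta_pos":[5,-4,0]},
  {"delta_pos":[4,-4,0]},
  {"delta_pos":[0,0,0]},
], grip=-1)

```text
validation failed for argument at $.co...
```

```bash
cat >> h.py <<'E'
from scipy.spatial.transform import Rotation as Rn
def wsnap(f):
    s=manip.sense(); i=manip.snapshot("wrist"); cv2.imwrite(f"pics/{f}.png",i); np.savez(f"pics/{f}.npz",p=s["tcp_pos"],r=s["tool_rot"]); return i
def wray(f,u,v):
    z=np.load(f"pics/{f}.npz"); c=manip.get_calibration("wrist"); M=np.array(c["mount"]); R=Rn.from_quat(z["r"]).as_matrix()
    d=np.array([(u-c["cx"])/c["fx"],(v-c["cy"])/c["fy"]]); th=np.hypot(*d); k=np.r_[d/max(th,1e-9)*np.sin(th),np.cos(th)]
    return z["p"]+R@M[:3,3],R@M[:3,:3]@k
def wonz(f,u,v,z):
    o,d=wray(f,u,v); return o+d*(z-o[2])/d[2]
def wproj(f,P):
    z=np.load(f"pics/{f}.npz"); c=manip.get_calibration("wrist"); M=np.array(c["mount"]); R=Rn.from_quat(z["r"]).as_matrix()
    q=M[:3,:3].T@(R.T@(np.array(P)-z["p"])-M[:3,3]); th=np.arctan2(np.hypot(q[0],q[1]),q[2]); e=q[:2]/np.hypot(q[0],q[1])*th
    return c["cx"]+c["fx"]*e[0],c["cy"]+c["fy"]*e[1]
E
python3 - <<'E'
from h import *
s=manip.sense(); print(s["t"],s["tcp_pos"],s["force"]); wsnap("w1")
c=manip.get_calibration("wrist"); print(np.array(c["mount"]).round(3).tolist(),c["fx"])
print("pred knob",wproj("w1",[.531,.310,.105]),"base",wproj("w1",[.531,.310,0.022]),"mouth",wproj("w1",[.547,-.002,.065]))
E
```

```text
0.1 [0.18304443 0.59691465 0.23041413] [-0.47447805 -0.37019217 -0.42317212]
[[0.001, -0.944, -0.329, 0.086], [1.0, 0.001, -0.001, -0.001], [0.001, -0.329, 0.944, -0.142], [0.0, 0.0, 0.0, 1.0]] 309.70691628693146
pred knob (np.float64(223.7994765318778), np.float64(422.39475249513123)) base (np.float64(233.11689904915505), np.float64(387.3467576503355)) mouth (np.float64(120.63144381509989), np.float64(404.71067200563664))
```

View pics/w1.png

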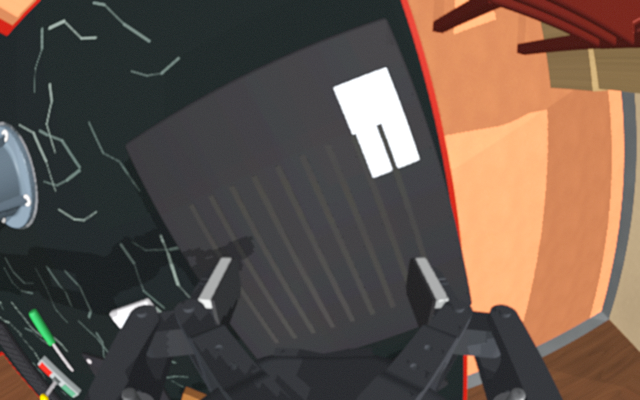

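The move was refused, so this wrist picture shows only the start pose, with the printer below. I'll resend with a yaw in every row.

send_rows([
  {"delta_pos":[0,0,4],"yaw":0},
  {"delta_pos":[5,-4,0],"yaw":0},
  {"delta_pos":[5,-4,0],"yaw":0},
  {"delta_pos":[5,-4,0],"yaw":0},
  {"delta_pos":[5,-4,0],"yaw":0},
  {"delta_pos":[5,-4,0],"yaw":0},
  {"delta_pos":[5,-4,0],"yaw":0},
  {"delta_pos":[4,-4,0],"yaw":0},
  {"delta_pos":[0,0,0],"yaw":0},
], grip=-1, force=40)

```text
t: 1.27
tcp_pos: [0.5199, 0.3163, 0.2688]
tool_rot: [0.146, 0.989, -0.002, -0.0]
force: [-0.2, 0.1, 0.4]
finger_gap: 1.001
```

```bash
python3 - <<'E'
from h import *
s=manip.sense(); print(s["t"],s["tcp_pos"],s["force"]); wsnap("w2")
print("pred knob",wproj("w2",[.531,.310,.105]),"base",wproj("w2",[.531,.310,0.022]),"mouth",wproj("w2",[.547,-.002,.065]))
E
```

```text
1.275 [0.51989937 0.3163328  0.26879962] [-0.16803451  0.10135749  0.39689508]
pred knob (np.float64(321.84975482067057), np.float64(190.84362556880058)) base (np.float64(322.3667362083409), np.float64(171.2441925626452)) mouth (np.float64(125.86029570051065), np.float64(250.59941651118586))
```

View pics/w2.png

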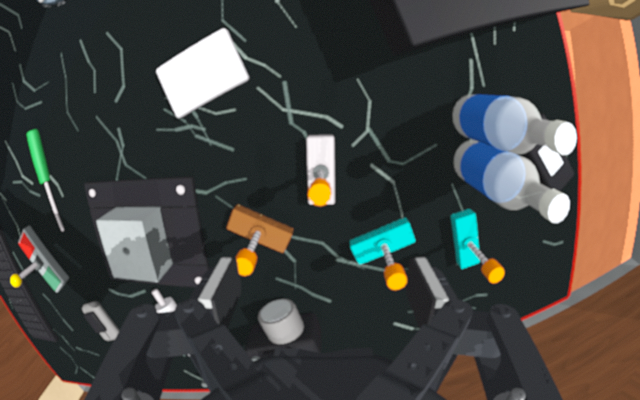

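The wrist picture agrees with the prediction: knob at (319,191) and mouth at (126,251). Next I'll refine these and check the clearance to the brown look-alike.

```bash
python3 - <<'E'
from m import *
i=cv2.imread("pics/w2.png"); t=cv2.imread("pics/top0.png"); s=cv2.imread("pics/scene0.png")
O=((8,150,120),(22,255,255))
k,st=blob(i,*O,(319,191),15); print("knob",k,st,wonz("w2",*k,.105))
k,_=blob(i,*O,(245,262),15); kt,_=blob(t,*O,(289,205),10); print("brown knob",wonz("w2",*k,.105),onz("top",*kt,.105), "brown body",onz("top",293,212,.022))
m=cv2.inRange(cv2.cvtColor(i,cv2.COLOR_BGR2HSV),(0,0,130),(180,60,255))
n,l,ss,ce=cv2.connectedComponentsWithStats(m)
j=l[170,330]; ys,xs=np.where(l==j); P=np.array([wonz("w2",x,y,.022)[:2] for x,y in zip(xs,ys)])*1000; print("gauge",ss[j],cv2.minAreaRect(P.astype(np.float32)))
c=i[235:268,110:145]; g=cv2.cvtColor(c,cv2.COLOR_BGR2GRAY); g=cv2.GaussianBlur(g,(3,3),0); y,x=np.unravel_index(np.argmin(g[8:25,8:27]),(17,19)); print("mouth px",x+118,y+243,wonz("w2",x+118,y+243,.065))
E
```

```text
knob [317.4125 189.5   ] [307 179  23  28 160] [0.52828128 0.30602386 0.105     ]
brown knob [0.58592868 0.20136253 0.105     ] [0.56993141 0.18991599 0.105     ] brown body [0.58379167 0.19453543 0.022     ]
gauge [ 306  135   29   70 1352] ((529.2723388671875, 307.7466125488281), (35.47916793823242, 92.45613861083984), 73.77388000488281)
mouth px 125 250 [ 0.54571737 -0.00310138  0.065     ]
```

send_rows([
  {"delta_pos":[1,-0.8,-4],"yaw":0},
  {"delta_pos":[0,0,-5],"yaw":0},
  {"delta_pos":[0,0,-5],"yaw":0},
  {"delta_pos":[0,0,-3],"yaw":0},
  {"delta_pos":[0,0,0],"yaw":0},
])

```text
t: 1.95
tcp_pos: [0.5222, 0.3157, 0.0956]
tool_rot: [0.142, 0.99, 0.0, -0.002]
force: [-0.3, -0.4, 0.4]
finger_gap: 1.003
```

send_rows([
  {"delta_pos":[0.8,-0.7,-0.9],"yaw":0},
  {"delta_pos":[0,0,0],"yaw":0},
])

```text
t: 2.2
tcp_pos: [0.5312, 0.3102, 0.0884]
tool_rot: [0.141, 0.99, 0.001, 0.0]
force: [-1.5, -0.5, 0.4]
finger_gap: 1.001
```

send_rows([
  {"delta_pos":[-0.1,-0.1,-0.2],"yaw":0},
  {"delta_pos":[0,0,0],"yaw":0},
  {"delta_pos":[0,0,0],"yaw":0},
  {"delta_pos":[0,0,0],"yaw":0},
  {"delta_pos":[0,0,0],"yaw":0},
  {"delta_pos":[0,0,0],"yaw":0},
  {"delta_pos":[0,0,0],"yaw":0},
], grip=1, force=40)

```text
t: 3.08
tcp_pos: [0.5317, 0.3092, 0.0893]
tool_rot: [0.141, 0.99, 0.002, 0.002]
force: [0.0, -0.5, -0.0]
finger_gap: 0.265
```

send_rows([
  {"delta_pos":[0,0,2],"yaw":0},
  {"delta_pos":[0,0,4],"yaw":0},
  {"delta_pos":[0,0,5],"yaw":0},
  {"delta_pos":[0,0,4.5],"yaw":0},
  {"delta_pos":[0,-4,0],"yaw":0},
  {"delta_pos":[0.5,-5,0],"yaw":0},
  {"delta_pos":[0.5,-5,0],"yaw":0},
  {"delta_pos":[0.5,-5,0],"yaw":0},
  {"delta_pos":[0,-4,0],"yaw":0},
  {"delta_pos":[0,0,0],"yaw":0},
])

```text
t: 4.32
tcp_pos: [0.5375, 0.0731, 0.2381]
tool_rot: [0.139, 0.99, -0.001, -0.008]
force: [-0.4, 0.9, -4.2]
finger_gap: 0.266
```

```bash
python3 - <<'E'
from h import *
w=wsnap("w3"); t=manip.snapshot("top"); s=manip.snapshot("scene"); cv2.imwrite("pics/t3.png",t); cv2.imwrite("pics/s3.png",s)
p=np.load("pics/w3.npz")["p"]; b=p+[0,0,-.068]
print(p,manip.sense()["tool_rot"],"pred bridge top", wproj("w3",b),proj("top",b),proj("scene",b),"mouth",wproj("w3",[.546,-.002,.065]))
u,v=map(int,proj("top",b)); x,y=map(int,proj("scene",b))
a=np.hstack([cv2.resize(t[v-40:v+40,u-50:u+60],None,fx=3.6,fy=3.6),cv2.resize(s[y-40:y+40,x-50:x+60],None,fx=3.6,fy=3.6)])
cv2.imwrite("pics/c3.png",np.vstack([a,cv2.resize(w[80:380,80:480],(792,594))[:310]])[:600,:800]); print(a.shape,u,v,x,y)
E
```

```text
[0.53746077 0.07305253 0.23813376] [ 1.37240678e-01  9.90508697e-01 -1.05233729e-05 -7.58407539e-03] pred bridge top (np.float64(324.7141504317763), np.float64(215.96546395898744)) (np.float64(336.20713787370124), np.float64(218.50675872986713)) (np.float64(302.21228375595024), np.float64(179.68607315924464)) mouth (np.float64(261.10801642238334), np.float64(204.8700158187879))
(288, 792, 3) 336 218 302 179
```

View pics/c3.png

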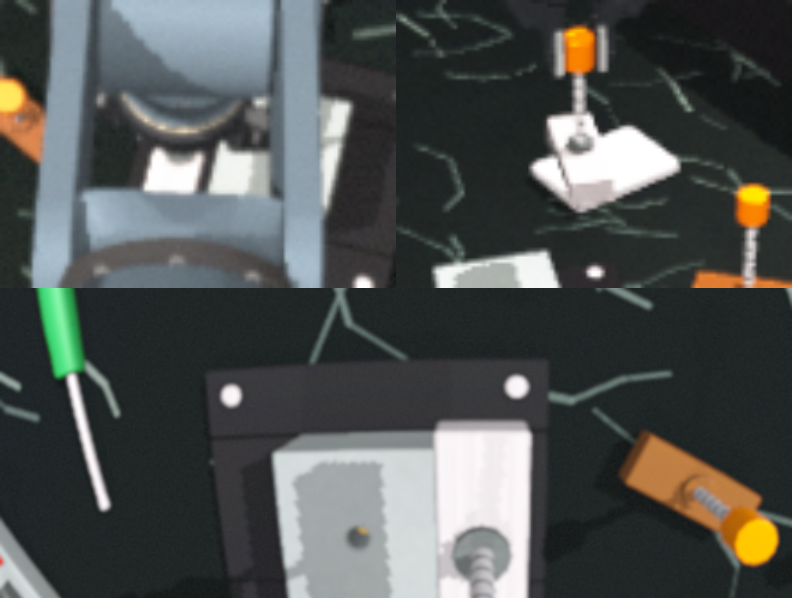

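The crop's wrist part shows the mouth at wrist (261,206), matching the prediction, and the gauge hanging level with its collar at about (323,214). I'll refine both from the same image.

```bash
python3 - <<'E'
from h import *
w=cv2.imread("pics/w3.png"); g=cv2.cvtColor(w,cv2.COLOR_BGR2GRAY).astype(int)
c=g[197:215,251:271]; print(c)
p=np.load("pics/w3.npz")["p"]
for uv in((261,205),(261,206)): print("mouth",wonz("w3",*uv,.065))
for uv in((323.4,213.9),(323.4,212)):
  for z in(.171,.175): print("collar",uv,z,wonz("w3",*uv,z)-p)
# bridge edges at row scan
h=cv2.cvtColor(w,cv2.COLOR_BGR2HSV); m=(h[...,2]>190)&(h[...,1]<40)
for r in(160,175,190,205): xs=np.where(m[r,290:360])[0]+290; print(r,xs.min(),xs.max(),wonz("w3",xs.min()-.5,r,.171)-p,wonz("w3",xs.max()+.5,r,.171)-p)
E
```

```text
[[166 167 166 166 166 165 166 166 166 166 166 166 166 167 166 167 168 168
  168 166]
 [167 167 167 167 167 167 166 166 164 165 165 165 164 165 166 166 167 167
  167 167]
 [167 167 167 167 167 166 165 161 157 157 159 161 160 162 166 166 166 167
  166 166]
 [168 168 168 167 165 160 153 144 134 138 149 157 157 160 164 164 165 165
  166 165]
 [167 168 168 165 158 145 132 116 112 123 143 157 161 162 162 163 165 165
  166 165]
 [168 168 167 161 146 125 105  93  93 110 133 153 161 161 160 161 164 165
  165 165]
 [167 166 163 153 134 110  89  84  86  97 116 136 148 152 151 154 161 165
  165 165]
 [167 165 161 147 124  99  84  83  88  91  99 112 121 128 132 144 156 162
  165 167]
 [166 164 158 143 121  96  85  86  90  92  93  98 103 109 117 133 151 161
  165 166]
 [165 163 157 143 121  96  85  87  91  91  95  99 103 107 115 130 149 161
  166 166]
 [164 163 159 146 125 103  91  88  94  93  99 101 103 109 117 135 154 161
  167 167]
 [165 164 161 150 132 114  99  92  94  96 100 104 107 111 122 140 157 165
  166 167]
 [163 164 163 155 142 129 111  99  95  98 104 106 109 117 130 148 161 166
  167 
[... 454 characters left out ...]
0216898  0.065     ]
mouth [ 0.54721188 -0.00256527  0.065     ]
collar (323.4, 213.9) 0.171 [-0.00214639 -0.00038513 -0.06713376]
collar (323.4, 213.9) 0.175 [-3.63280576e-03  5.47134114e-05 -6.31337621e-02]
collar (323.4, 212) 0.171 [-3.56973398e-03  2.12715161e-05 -6.71337621e-02]
collar (323.4, 212) 0.175 [-0.00502907  0.00045338 -0.06313376]
160 299 347 [-0.0452014  -0.00600968 -0.06713376] [-0.03591208  0.02659061 -0.06713376]
175 290 346 [-0.03672084 -0.01526315 -0.06713376] [-0.02574407  0.0231727  -0.06713376]
190 290 346 [-0.02623259 -0.01861289 -0.06713376] [-0.01512976  0.02038119 -0.06713376]
205 290 346 [-0.01544268 -0.02209901 -0.06713376] [-0.00419325  0.01753238 -0.06713376]
```

send_rows([
  {"delta_pos":[0.4,-3.7,0],"yaw":0},
  {"delta_pos":[0.4,-3.7,-1],"yaw":0},
  {"delta_pos":[0,0,0],"yaw":0},
  {"delta_pos":[0,0,0],"yaw":0},
])

```text
t: 4.97
tcp_pos: [0.5453, 0.007, 0.2274]
tool_rot: [0.133, 0.991, 0.001, -0.008]
force: [-0.8, 0.2, -4.4]
finger_gap: 0.264
```

```bash
python3 - <<'E'
from h import *
w=wsnap("w4"); s=manip.sense(); p=s["tcp_pos"]; print(p,s["tool_rot"],s["t"])
R=Rn.from_quat(s["tool_rot"]).as_matrix(); print("tool z",R[:,2])
g=cv2.cvtColor(w,cv2.COLOR_BGR2GRAY).astype(int)
print("near end pred",wproj("w4",p+[-.043,.0125,-.0673]),"rod",wproj("w4",p+[0,0,-.0673]))
for u in(312,336): print(u,g[138:172,u])
for v in(165,180,195): print(v,list(g[v,285:365:1]))
np.save("pics/g4.npy",g); cv2.imwrite("pics/c4.png",cv2.resize(w[110:300,220:430],None,fx=3,fy=3,interpolation=cv2.INTER_CUBIC))
E
```

```text
[0.54529257 0.00695997 0.22735567] [ 0.13267033  0.99112606  0.00108969 -0.00815625] 5.025
tool z [-0.0158786   0.00432422 -0.99986458]
near end pred (np.float64(325.51695694425354), np.float64(155.77053318617217)) rod (np.float64(324.32183651597916), np.float64(216.3993139808381))
312 [189 212 219 220 220 221 221 221 215 199 177 168 170 183 211 236 246 250
 251 251 251 251 251 250 250 251 251 251 251 251 251 251 251 251]
336 [171 195 207 209 209 208 209 209 204 192 178 170 173 184 210 232 240 244
 247 247 246 244 244 243 244 246 248 249 248 247 248 246 245 248]
165 [np.int64(220), np.int64(220), np.int64(220), np.int64(219), np.int64(218), np.int64(219), np.int64(219), np.int64(218), np.int64(219), np.int64(218), np.int64(219), np.int64(219), np.int64(218), np.int64(212), np.int64(205), np.int64(219), np.int64(240), np.int64(250), np.int64(250), np.int64(249), np.int64(249), np.int64(249), np.int64(249), np.int64(248), np.int64(248), np.int64(250), np.int64(251), np.int64(251), np.int64(250), np.int64(249), np.int64(249), np.int64(248), np.int64(248), np.int64(247), np.int64(248), n
[... 2369 characters left out ...]
 np.int64(237), np.int64(240), np.int64(242), np.int64(243), np.int64(242), np.int64(241), np.int64(241), np.int64(240), np.int64(240), np.int64(238), np.int64(239), np.int64(239), np.int64(241), np.int64(242), np.int64(244), np.int64(245), np.int64(247), np.int64(249), np.int64(249), np.int64(247), np.int64(247), np.int64(248), np.int64(250), np.int64(251), np.int64(251), np.int64(250), np.int64(249), np.int64(245), np.int64(234), np.int64(221), np.int64(217), np.int64(219), np.int64(220), np.int64(219), np.int64(220), np.int64(220), np.int64(219), np.int64(220), np.int64(220), np.int64(212), np.int64(189), np.int64(135), np.int64(75), np.int64(56), np.int64(57), np.int64(58), np.int64(56)]
```

View pics/c4.png

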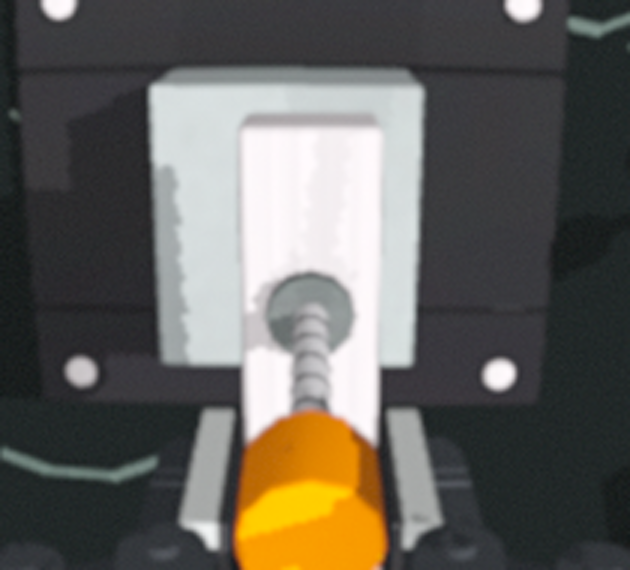

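The crop shows the bridge above the boss and parallel to it: near edge at about (323.5,152), boss corners at about (270,138), (361,138), (274,232), (358,232).

```bash
python3 - <<'E'
from h import *
p=np.load("pics/w4.npz")["p"]; R=Rn.from_quat(np.load("pics/w4.npz")["r"]).as_matrix(); zt=p[2]-.0673
e=wonz("w4",323.5,152,zt); L,Rr=wonz("w4",300.7,165,zt),wonz("w4",346.7,165,zt); L2=wonz("w4",301.3,195,zt); R2=wonz("w4",346.5,195,zt)
print("width",np.linalg.norm(L-Rr)); a=(L2-L)+(R2-Rr); a/=np.linalg.norm(a); print("axis",a,-R[:,0])
for ax in(a,-R[:,0]): print("bridge centre - tcp",(e+.045*ax-p)[:2])
k=[wonz("w4",*q,.065)[:2] for q in((270,138),(361,138),(358,232),(274,232))]; print("boss",np.mean(k,0),[np.linalg.norm(k[i]-k[(i+1)%4]).round(4) for i in range(4)])
print("collar rod exit",[(wonz("w4",*q,zt+h)-p)[:2] for q,h in(((323.7,213),0.0),((323.5,240),.037),((323.5,246),.046))])
E
```

```text
width 0.03197303918438401
axis [ 0.96675727 -0.25569589  0.        ] [ 0.96456102 -0.26334131 -0.0165346 ]
bridge centre - tcp [-0.00244101  0.00033281]
bridge centre - tcp [-2.53984442e-03 -1.12376938e-05]
boss [ 0.54792742 -0.00279158] [np.float64(0.0906), np.float64(0.1016), np.float64(0.0915), np.float64(0.1021)]
collar rod exit [array([-0.00272264,  0.00024671]), array([ 0.00093279, -0.00091425]), array([ 0.00054832, -0.00081392])]
```

send_rows([
  {"delta_pos":[0.4,-0.9,-2],"yaw":0},
  {"delta_pos":[0,-0.2,-2.5],"yaw":0},
  {"delta_pos":[0,0,0],"yaw":0},
  {"delta_pos":[0,0,0],"yaw":0},
])

```text
t: 5.52
tcp_pos: [0.5505, 0.0008, 0.1835]
tool_rot: [0.129, 0.992, 0.001, -0.006]
force: [0.8, -0.5, -4.4]
finger_gap: 0.268
```

send_rows([
  {"delta_pos":[-0.1,-0.4,-0.8],"yaw":0},
  {"delta_pos":[0,0,-0.8],"yaw":0},
  {"delta_pos":[0,0,0],"yaw":0},
  {"delta_pos":[0,0,0],"yaw":0},
])

```text
t: 6.02
tcp_pos: [0.5506, -0.0031, 0.1685]
tool_rot: [0.129, 0.992, 0.001, -0.004]
force: [-0.3, -0.4, -4.0]
finger_gap: 0.268
```

```bash
python3 - <<'E'
from h import *
w=wsnap("w5"); s=manip.sense(); p=s["tcp_pos"]; print(p,s["tool_rot"])
zt=p[2]-.0673; g=cv2.cvtColor(w,cv2.COLOR_BGR2GRAY).astype(int)
for u in(308,323,340): print(u,list(map(int,g[130:165,u])))
print(list(map(int,g[175,290:362]))); print(wproj("w5",[.547,-.0025,.065]),wproj("w5",p+[-.0025-.045*.966,.0002+.045*.26,-.0673]))
cv2.imwrite("pics/c5.png",cv2.resize(w[110:300,220:430],None,fx=3,fy=3,interpolation=cv2.INTER_CUBIC))
E
```

```text
[ 0.55047079 -0.00309065  0.16844131] [ 0.12860847  0.99168453  0.00135747 -0.00445066]
308 [128, 140, 140, 140, 139, 142, 164, 198, 210, 213, 211, 211, 211, 212, 211, 212, 207, 192, 173, 165, 168, 182, 210, 234, 244, 249, 250, 250, 250, 250, 250, 249, 250, 249, 250]
323 [129, 140, 140, 140, 139, 141, 159, 191, 208, 213, 213, 212, 212, 211, 212, 211, 207, 192, 175, 169, 169, 185, 214, 238, 248, 252, 253, 252, 252, 252, 253, 253, 252, 252, 252]
340 [109, 132, 140, 141, 140, 140, 155, 186, 203, 210, 211, 211, 211, 210, 210, 209, 205, 193, 177, 171, 171, 183, 210, 234, 246, 250, 251, 251, 251, 251, 251, 251, 251, 251, 251]
[171, 172, 172, 171, 171, 170, 171, 170, 168, 179, 212, 238, 250, 251, 251, 250, 250, 250, 249, 249, 250, 252, 252, 250, 250, 249, 249, 248, 247, 249, 252, 252, 252, 248, 244, 242, 241, 240, 241, 241, 243, 241, 242, 244, 248, 250, 250, 248, 248, 249, 251, 252, 252, 251, 251, 247, 233, 214, 212, 217, 218, 218, 219, 218, 219, 218, 219, 219, 219, 219, 219, 220]
(np.float64(323.67077131599734), np.float64(195.65635688510926)) (np.float64(324.0184840246206), np.float64(151.16029627165682))
```

View pics/c5.png

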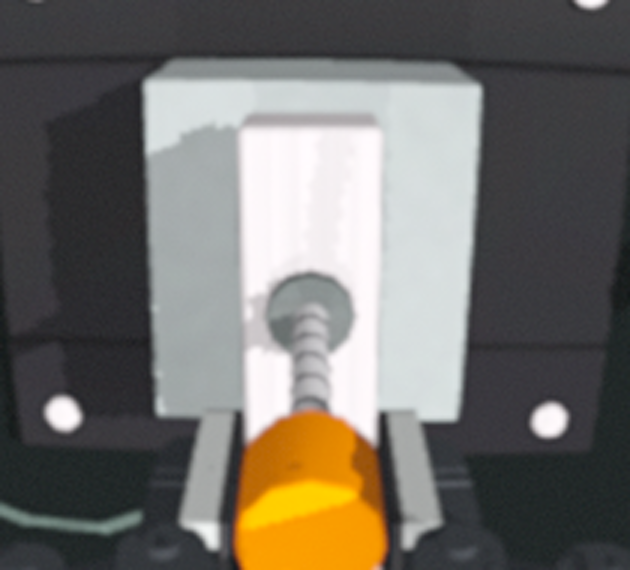

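The crop shows the bridge centred over the boss, with boss corners at (267.7,137), (380.3,138), (372.3,249.7), (272.3,248.3) and the bridge near edge at v=152.

```bash
python3 - <<'E'
from h import *
z=np.load("pics/w5.npz"); p=z["p"]; R=Rn.from_quat(z["r"]).as_matrix(); zt=p[2]-.0673
k=[wonz("w5",*q,.065)[:2] for q in((267.7,137),(380.3,138),(372.3,249.7),(272.3,248.3))]; print("boss",np.mean(k,0),[np.linalg.norm(k[i]-k[(i+1)%4]).round(4) for i in range(4)],[x.round(4) for x in k])
d=R[:,2]
for dz in(0,.003): 
  e=wonz("w5",323.3,152,zt+dz); c=e-.045*R[:,0]; print(c[:2],(c+.022*d)[:2], "width",np.linalg.norm(wonz("w5",299.8,175,zt+dz)-wonz("w5",346.3,175,zt+dz)))
E
```

```text
boss [ 0.54758522 -0.00310795] [np.float64(0.0906), np.float64(0.1004), np.float64(0.0905), np.float64(0.0997)] [array([ 0.4875, -0.0334]), array([0.5113, 0.054 ]), array([0.608, 0.027]), array([ 0.5836, -0.0601])]
[ 0.54844835 -0.00329218] [ 0.5482672  -0.00320828] width 0.03256038928585035
[ 0.5479311  -0.00315988] [ 0.54774995 -0.00307599] width 0.03209505433608087
```

send_rows([
  {"delta_pos":[0,0,-0.6],"yaw":0},
  {"delta_pos":[0,0,-0.3],"yaw":0},
  {"delta_pos":[0,0,-0.2],"yaw":0},
  {"delta_pos":[0,0,-0.2],"yaw":0},
  {"delta_pos":[0,0,0],"yaw":0},
])

```text
t: 6.7
tcp_pos: [0.5507, -0.0032, 0.155]
tool_rot: [0.129, 0.992, 0.001, -0.004]
force: [0.7, -0.3, -3.5]
finger_gap: 0.266
```

send_rows([
  {"delta_pos":[0,0,-0.15],"yaw":0},
  {"delta_pos":[0,0,-0.15],"yaw":0},
  {"delta_pos":[0,0,0],"yaw":0},
])

```text
t: 7.08
tcp_pos: [0.5506, -0.0031, 0.1533]
tool_rot: [0.129, 0.992, 0.001, -0.004]
force: [-0.8, 0.1, -2.8]
finger_gap: 0.265
```

send_rows([
  {"delta_pos":[0,0,-0.15],"yaw":0},
  {"delta_pos":[0,0,-0.15],"yaw":0},
  {"delta_pos":[0,0,0],"yaw":0},
  {"delta_pos":[0,0,0],"yaw":0},
])

```text
t: 7.58
tcp_pos: [0.5504, -0.0031, 0.1505]
tool_rot: [0.128, 0.992, 0.001, -0.004]
force: [-3.1, 0.4, 2.5]
finger_gap: 0.262
```

send_rows([
  {"delta_pos":[0,0,-0.15],"yaw":0},
  {"delta_pos":[0,0,-0.15],"yaw":0},
  {"delta_pos":[0,0,0],"yaw":0},
])

```text
t: 7.95
tcp_pos: [0.5503, -0.003, 0.1474]
tool_rot: [0.129, 0.992, 0.001, -0.004]
force: [-1.5, 0.0, 2.2]
finger_gap: 0.264
```

send_rows([
  {"delta_pos":[0,0,-0.3],"yaw":0},
  {"delta_pos":[0,0,-0.3],"yaw":0},
  {"delta_pos":[0,0,-0.3],"yaw":0},
  {"delta_pos":[0,0,-0.2],"yaw":0},
  {"delta_pos":[0,0,0],"yaw":0},
])

```text
t: 8.57
tcp_pos: [0.55, -0.0029, 0.1354]
tool_rot: [0.129, 0.992, 0.001, -0.004]
force: [-3.6, 0.1, 1.9]
finger_gap: 0.264
```

send_rows([
  {"delta_pos":[0,0,-0.15],"yaw":0},
  {"delta_pos":[0,0,-0.15],"yaw":0},
  {"delta_pos":[0,0,0],"yaw":0},
])

```text
t: 8.95
tcp_pos: [0.5501, -0.003, 0.1322]
tool_rot: [0.128, 0.992, 0.001, -0.004]
force: [-2.8, -0.3, 2.4]
finger_gap: 0.266
```

send_rows([
  {"delta_pos":[0,0,-0.1],"yaw":0},
  {"delta_pos":[0,0,-0.1],"yaw":0},
  {"delta_pos":[0,0,0],"yaw":0},
])

```text
t: 9.32
tcp_pos: [0.55, -0.0029, 0.1301]
tool_rot: [0.129, 0.992, 0.001, -0.004]
force: [-2.6, 0.0, 1.8]
finger_gap: 0.267
```

send_rows([
  {"delta_pos":[0,0,-0.1],"yaw":0},
  {"delta_pos":[0,0,-0.1],"yaw":0},
  {"delta_pos":[0,0,0],"yaw":0},
])

```text
t: 9.7
tcp_pos: [0.5501, -0.0029, 0.1282]
tool_rot: [0.129, 0.992, 0.001, -0.004]
force: [-2.6, 1.4, 2.4]
finger_gap: 0.267
```

send_rows([
  {"delta_pos":[0,0,-0.1],"yaw":0},
  {"delta_pos":[0,0,-0.1],"yaw":0},
  {"delta_pos":[0,0,0],"yaw":0},
])

```text
t: 10.07
tcp_pos: [0.5507, -0.0031, 0.127]
tool_rot: [0.128, 0.992, 0.001, -0.003]
force: [-2.2, 0.5, 1.4]
finger_gap: 0.265
```

send_rows([
  {"delta_pos":[0,0,-0.1],"yaw":0},
  {"delta_pos":[0,0,-0.1],"yaw":0},
  {"delta_pos":[0,0,0],"yaw":0},
])

```text
t: 10.45
tcp_pos: [0.5513, -0.0032, 0.1269]
tool_rot: [0.128, 0.992, 0.001, -0.003]
force: [-1.2, 0.0, 0.6]
finger_gap: 0.268
```

```bash
python3 - <<'E'
from h import *
s=manip.sense(); print({k:(np.round(v,3).tolist()) for k,v in s.items()})
cv2.imwrite("pics/w6.png",wsnap("w6")); sc=manip.snapshot("scene"); cv2.imwrite("pics/s6.png",sc)
w=cv2.imread("pics/w6.png")
cv2.imwrite("pics/c6.png",np.hstack([cv2.resize(sc[130:260,220:350],None,fx=3,fy=3,interpolation=cv2.INTER_CUBIC),cv2.resize(w[110:310,220:420],(390,390),interpolation=cv2.INTER_CUBIC)]))
E
```

```text
{'t': 10.45, 'q': [-0.209, 0.577, 1.71, 0.002, 0.86, -1.524], 'qd': [-0.001, -0.0, 0.0, 0.0, 0.006, -0.001], 'tau': [-0.056, -40.786, -13.193, 0.057, -0.544, -0.0], 'tcp_pos': [0.551, -0.003, 0.127], 'tool_rot': [0.128, 0.992, 0.001, -0.003], 'force': [-1.159, 0.018, 0.607], 'ft_torque': [0.05, 0.416, -0.013], 'finger_gap': 0.268}
```

View pics/c6.png

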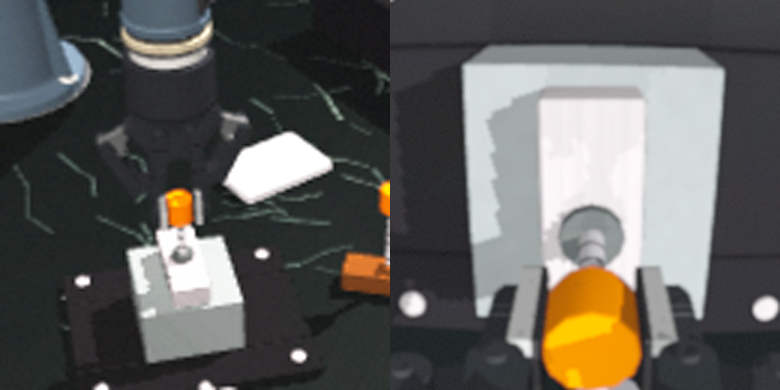

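The bridge lies flat and the rod is well down. The trailing hold rows re-target to the measured pose and so relax the force. To test for bottom, I'll push 1 mm with no hold row after it.

send_rows([
  {"delta_pos":[-0.05,0,-0.1],"yaw":0},
])

```text
t: 10.68
tcp_pos: [0.5512, -0.0032, 0.1266]
tool_rot: [0.128, 0.992, 0.001, -0.002]
force: [-4.5, -0.2, 11.3]
finger_gap: 0.267
```

send_rows([
  {"delta_pos":[0,0,-0.15],"yaw":0},
])

```text
t: 10.8
tcp_pos: [0.5515, -0.0033, 0.1264]
tool_rot: [0.128, 0.992, 0.001, -0.002]
force: [-5.6, 0.3, 16.9]
finger_gap: 0.268
```

It has solidly bottomed: 0.2–0.3 mm per push, 11 then 17 N. Travel is about 154.3 − 126.5 ≈ 28 mm, well under 35, so the lever goes to red. Now I'll relax and release.

send_rows([
  {"delta_pos":[0,0,0],"yaw":0},
  {"delta_pos":[0,0,0],"yaw":0},
  {"delta_pos":[0,0,0],"yaw":0},
])

```text
t: 11.18
tcp_pos: [0.5516, -0.0033, 0.1268]
tool_rot: [0.128, 0.992, 0.001, -0.002]
force: [-3.5, 0.8, 5.5]
finger_gap: 0.266
```

send_rows([
  {"delta_pos":[0,0,0],"yaw":0},
  {"delta_pos":[0,0,0],"yaw":0},
  {"delta_pos":[0,0,0],"yaw":0},
  {"delta_pos":[0,0,0],"yaw":0},
  {"delta_pos":[0,0,0],"yaw":0},
], grip=-1)

```text
t: 11.8
tcp_pos: [0.5541, -0.0039, 0.1256]
tool_rot: [0.129, 0.992, 0.001, 0.001]
force: [-0.1, 0.1, 0.1]
finger_gap: 0.998
```

send_rows([
  {"delta_pos":[0,0,3],"yaw":0},
  {"delta_pos":[0,0,5],"yaw":0},
  {"delta_pos":[0,0,5],"yaw":0},
  {"delta_pos":[0,-5,0],"yaw":0},
  {"delta_pos":[0,-5,0],"yaw":0},
  {"delta_pos":[0,-5,0],"yaw":0},
  {"delta_pos":[0,0,0],"yaw":0},
], grip=-1)

```text
t: 12.68
tcp_pos: [0.5538, -0.1574, 0.2606]
tool_rot: [0.127, 0.992, -0.0, 0.002]
force: [0.1, 1.4, 0.9]
finger_gap: 1.002
```

```bash
python3 - <<'E'
from m import *
s,t=manip.snapshot("scene"),manip.snapshot("top"); cv2.imwrite("pics/s7.png",s); cv2.imwrite("pics/t7.png",t); w=wsnap("w7")
st=manip.sense(); print(st["t"],st["tcp_pos"],st["tool_rot"])
O=((8,150,120),(20,255,255)); Y=((22,120,120),(36,255,255))
K=np.array([.547,-.0028,.142]); B=np.array([.530,-.333,.103])
for nm,c,P in(("knob",O,K),("ball",Y,B)):
    r={}
    for n,i in(("scene",s),("top",t)):
        try: r[n]=blob(i,*c,proj(n,P),15); print(nm,n,proj(n,P),r[n])
        except Exception as e: print(nm,n,"none")
    if len(r)==2: print(tri(ray("scene",*r["scene"][0]),ray("top",*r["top"][0])))
print("w ball",wproj("w7",B),"red",wproj("w7",[.486,-.352,.024]),"knob",wproj("w7",K))
x,y=map(int,proj("scene",K))
cv2.imwrite("pics/c7.png",np.hstack([cv2.resize(s[y-35:y+85,x-60:x+60],(300,300),interpolation=cv2.INTER_CUBIC),cv2.resize(w,(480,300))]))
E
```

```text
12.825 [ 0.55317739 -0.1531928   0.26019759] [0.12477885 0.99218349 0.00105555 0.00101806]
knob scene (np.float64(278.8419932169707), np.float64(197.99772037206117)) (array([279.29113924, 199.59493671]), array([274, 192,  11,  13,  79], dtype=int32))
knob top (np.float64(365.47679339707975), np.float64(215.67944024799053)) (array([364.5       , 218.83333333]), array([362, 218,   6,   2,   6], dtype=int32))
(array([ 5.40765458e-01, -5.95550479e-05,  1.31824853e-01]), np.float64(0.0015326539524480882))
ball scene (np.float64(152.91583169254784), np.float64(246.80635479482896)) (array([153.08256881, 246.96330275]), array([147, 242,  13,  11, 109], dtype=int32))
ball top none
w ball (np.float64(164.55757377725087), np.float64(201.03178074677652)) red (np.float64(168.91138258223185), np.float64(154.6885786329057)) knob (np.float64(480.26213222915567), np.float64(148.74932699713273))
```

View pics/c7.png

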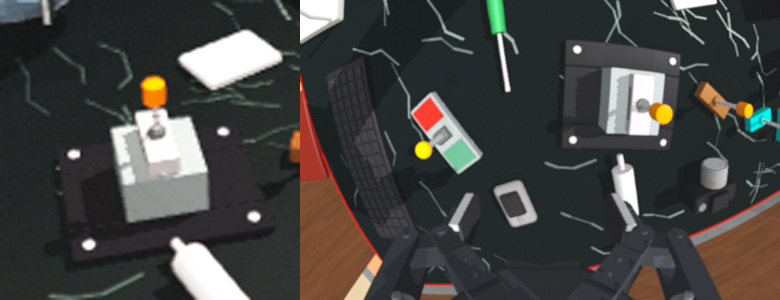

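The crop shows the gauge upright on the boss with its knob low; the scene knob row fits z≈141 mm, so travel is about 29 mm. The ball is nearly upright over the tally. I'll close the jaws, turn broadside and go to the green side of the ball.

send_rows([
  {"delta_pos":[0.5,-4,0],"yaw":0.16},
  {"delta_pos":[0.5,-4,0],"yaw":0.16},
  {"delta_pos":[0.5,-4,0],"yaw":0.16},
  {"delta_pos":[0.4,-4,0],"yaw":0.16},
  {"delta_pos":[0,0,0],"yaw":0},
  {"delta_pos":[0,0,0],"yaw":0},
], grip=1)

```text
t: 13.58
tcp_pos: [0.5734, -0.3051, 0.259]
tool_rot: [-0.211, 0.978, 0.004, -0.001]
force: [0.7, 0.3, -0.1]
finger_gap: -0.002
```

send_rows([
  {"delta_pos":[0,-1.1,-5],"yaw":0},
  {"delta_pos":[0,0,-5],"yaw":0},
  {"delta_pos":[0,0,-5],"yaw":0},
  {"delta_pos":[0,0,-1.5],"yaw":0},
  {"delta_pos":[0,0,0],"yaw":0},
])

```text
t: 14.2
tcp_pos: [0.5761, -0.3075, 0.0941]
tool_rot: [-0.214, 0.977, 0.003, 0.001]
force: [0.4, 0.5, 0.4]
finger_gap: -0.001
```

send_rows([
  {"delta_pos":[0,-0.6,-0.9],"yaw":0},
  {"delta_pos":[-1,-0.4,0],"yaw":0},
  {"delta_pos":[-1,-0.4,0],"yaw":0},
  {"delta_pos":[-1,-0.4,0],"yaw":0},
  {"delta_pos":[-1,-0.4,0],"yaw":0},
])

```text
t: 14.82
tcp_pos: [0.5371, -0.3326, 0.0911]
tool_rot: [-0.214, 0.977, -0.001, 0.005]
force: [0.5, 0.6, -1.4]
finger_gap: 0.0
```

send_rows([
  {"delta_pos":[-0.7,-0.3,-0.4],"yaw":0},
  {"delta_pos":[-0.7,-0.3,-0.2],"yaw":0},
])

```text
t: 15.08
tcp_pos: [0.5219, -0.3394, 0.0853]
tool_rot: [-0.214, 0.977, -0.002, 0.005]
force: [-0.0, 0.6, -0.8]
finger_gap: -0.005
```

send_rows([
  {"delta_pos":[-0.4,-0.2,0],"yaw":0},
  {"delta_pos":[-0.4,-0.2,0],"yaw":0},
])

```text
t: 15.32
tcp_pos: [0.5166, -0.3421, 0.0849]
tool_rot: [-0.211, 0.977, -0.001, 0.009]
force: [15.9, 10.8, -1.9]
finger_gap: -0.001
```

send_rows([
  {"delta_pos":[-0.4,-0.15,0],"yaw":0},
])

```text
t: 15.45
tcp_pos: [0.5168, -0.342, 0.0851]
tool_rot: [-0.21, 0.978, -0.001, 0.014]
force: [12.3, 6.9, -3.6]
finger_gap: -0.004
```

It stopped hard at the predicted place. I'll back off, go up and check everything.

send_rows([
  {"delta_pos":[2,0.8,0],"yaw":0},
  {"delta_pos":[2,0.8,0],"yaw":0},
  {"delta_pos":[0,0,5],"yaw":0},
  {"delta_pos":[0,0,5],"yaw":0},
  {"delta_pos":[-5,0,5],"yaw":0},
  {"delta_pos":[-6,0,0],"yaw":0},
  {"delta_pos":[-5,0,0],"yaw":0},
  {"delta_pos":[0,0,0],"yaw":0},
])

```text
t: 16.45
tcp_pos: [0.414, -0.3174, 0.2328]
tool_rot: [-0.207, 0.978, -0.008, 0.003]
force: [-0.2, 0.2, 0.1]
finger_gap: 0.001
```

```bash
python3 - <<'E'
from m import *
s,t=manip.snapshot("scene"),manip.snapshot("top"); cv2.imwrite("pics/s8.png",s); cv2.imwrite("pics/t8.png",t)
st=manip.sense(); print(st["t"],st["tcp_pos"])
Y=((22,120,120),(36,255,255)); a=np.array([.927,.375,0])
h=np.array([.530,-.3335,.022])
for f in(0,.08,.15): 
    th=f-.5; P=h+.08*(np.sin(th)*a+np.array([0,0,np.cos(th)])); print(f,P.round(4),"pred scene",np.round(proj("scene",P),1),"top",np.round(proj("top",P),1))
p,ps=blob(s,*Y,proj("scene",h-.038*a+[0,0,.07]),25); print("scene ball",p,ps)
try: q,qs=blob(t,*Y,proj("top",h-.038*a+[0,0,.07]),25); print("top",q,qs,tri(ray("scene",*p),ray("top",*q)))
except Exception as e: print(e)
cv2.imwrite("pics/c8.png",np.hstack([cv2.resize(s[140:310,110:360],None,fx=1.6,fy=1.6,interpolation=cv2.INTER_CUBIC),cv2.resize(t[150:320,270:520],None,fx=1.6,fy=1.6,interpolation=cv2.INTER_CUBIC)])[:, :800])
s0=cv2.imread("pics/scene0.png")
for n,A,B in(("scene",s,s0),("top",t,cv2.imread("pics/top0.png"))):
    d=(cv2.absdiff(A,B).max(2)>60).astype(np.uint8); k,_,S,_=cv2.connectedComponentsWithStats(d); print(n,[x[:5].tolist() for x in S[1:] if x[4]>40])
E
```

```text
16.55 [ 0.41663047 -0.31893932  0.23289222]
0 [ 0.4944 -0.3479  0.0922] pred scene [144.8 243.6] top [495.3 234.4]
0.08 [ 0.4998 -0.3457  0.095 ] pred scene [145.8 243.7] top [494.7 232.3]
0.15 [ 0.5046 -0.3438  0.0971] pred scene [146.8 244. ] top [494.1 230.4]
scene ball [145.3047619 243.       ] [140 238  12  11 105]
top [494.86585366 234.80487805] [490 230  11  10  82] (array([ 0.49331188, -0.34631669,  0.0926655 ]), np.float64(9.141596123236677e-05))
scene [[63, 0, 93, 117, 5034], [212, 0, 12, 15, 92], [363, 0, 43, 80, 1808], [217, 5, 70, 110, 3086], [203, 23, 32, 48, 584], [174, 66, 16, 25, 265], [194, 106, 21, 8, 66], [100, 122, 54, 34, 927], [133, 164, 9, 16, 98], [359, 170, 20, 43, 396], [272, 192, 14, 26, 226], [266, 214, 23, 21, 164], [140, 238, 21, 28, 278]]
top [[361, 205, 18, 20, 141], [242, 215, 22, 34, 501], [523, 215, 102, 79, 2841], [484, 216, 12, 11, 96], [564, 217, 72, 132, 1401], [487, 228, 14, 13, 110], [499, 264, 18, 13, 120], [276, 291, 272, 109, 14553], [424, 298, 10, 17, 139], [581, 300, 19, 23, 175], [549, 345, 66, 55, 2512], [0, 369, 93, 31, 2195], [98, 382, 23, 18, 329], [545, 394, 16, 6, 53]]
```

View pics/c8.png

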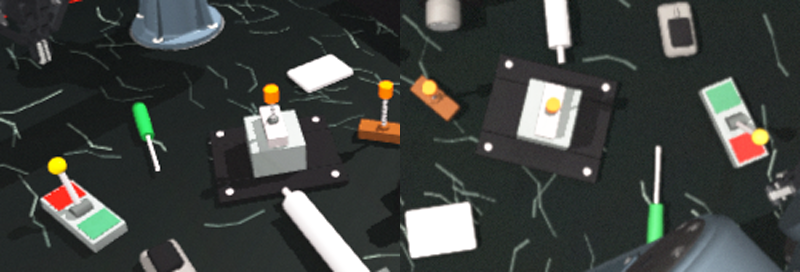

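The crop shows the lever over red and the gauge flat and centred on the boss. One last numeric check of the gauge before handing in.

```bash
python3 - <<'E'
from m import *
s,t=cv2.imread("pics/s8.png"),cv2.imread("pics/t8.png")
def c(i,near):
    m=cv2.inRange(cv2.cvtColor(i,cv2.COLOR_BGR2HSV),(5,130,60),(28,255,255)); n,l,st,_=cv2.connectedComponentsWithStats(m)
    k=max((j for j in range(1,n) if np.hypot(st[j,0]+st[j,2]/2-near[0],st[j,1]+st[j,3]/2-near[1])<15),key=lambda j:st[j,4]); return st[k,0]+(st[k,2]-1)/2,st[k,1]+(st[k,3]-1)/2
K=[.547,-.003,.142]; a,b=c(s,proj("scene",K)),c(t,proj("top",K)); print("knob",a,b,tri(ray("scene",*a),ray("top",*b)))
s0,t0=cv2.imread("pics/scene0.png"),cv2.imread("pics/top0.png"); a,b=c(s0,(370,177)),c(t0,(247,228)); print("knob start (true z .105)",tri(ray("scene",*a),ray("top",*b)))
m=cv2.inRange(cv2.cvtColor(t,cv2.COLOR_BGR2HSV),(0,0,235),(180,40,255)); n,l,st,ce=cv2.connectedComponentsWithStats(m)
for j in range(1,n):
    if st[j,4]>80 and abs(ce[j][0]-363)<25 and abs(ce[j][1]-218)<25:
        ys,xs=np.where(l==j); P=np.array([onz("top",x,y,.087)[:2] for x,y in zip(xs,ys)])*1000; print("bridge",st[j],cv2.minAreaRect(P.astype(np.float32)))
E
```

```text
knob (np.float64(279.0), np.float64(198.0)) (np.float64(365.0), np.float64(215.5)) (array([ 0.54733883, -0.00201003,  0.14195361]), np.float64(0.0008865763126857035))
knob start (true z .105) (array([0.53150256, 0.30939412, 0.10599676]), np.float64(0.0020830277098157373))
bridge [345 200  35  41 720] ((544.4304809570312, -0.046993255615234375), (84.42224884033203, 95.79708862304688), 75.36288452148438)
```

```bash
python3 -c "
from h import *
print(manip.sense()['t'],manip.sign_off())"
```

```text
the job is handed in; nothing more can be done
16.55 None
```

I stood the depth gauge on the socket and pushed its rod down until it stopped solid. The travel was about 28 mm, less than 35, so I threw the tally lever fully over to the red plate. I released everything and handed the job in at 16.6 s; no verdict was reported.

- **Reading:** The arm heights gave about 28 mm. The knob measured from two cameras came out at z = 142 mm, against 170 mm with the rod fully up, which also gives 28 mm.
- **Gauge position:** The knob was at (0.547, −0.002), within about 1 mm of the socket mouth. The gauge looked flat and upright after release.
- **Lever:** The ball was at (0.493, −0.346, 0.093), about 2 mm from where the red stop should put it.
- **Force margin:** The last push to test for bottom read 17 N at the wrist. With the gauge's own weight added, the load on the stand may have come close to the 22 N limit.
- **Not measured:** I could not read the rod tip's force on the pad directly. I inferred it from the solid stop and the rod staying down.
- **Failed or weak checks:** My first move call was refused because it left out yaw. A last check of the bridge outline in the top view failed because it merged with the boss, so I relied on the knob position instead. A before-and-after picture comparison showed no sign that other items had moved, but the arm hid parts of the view.

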